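# Door knocker through the spring gate

## Robot

A 7-joint arm with a two-finger parallel gripper is mounted at the origin on the work surface. World frame = base frame: x ahead of the robot, y to its left, z up, the work surface at z = 0. Lengths are in m, angles in rad, forces in N, time in s.
With the tool pointing down it reaches from about 0.4 to 0.875 m from the base axis. Payload 19.3 kg.
Tool frame: the origin (TCP) lies at the very end of the fingers, on their centre line; the grasp point (between the pads) lies 19 mm behind it; z points along the fingers, y is the line along which they close (so a half turn about z gives the same grasp; the last joint's range is limited). The gripper opens to 85 mm and grips with 20 to 120 N. Pads are 22 mm wide; open, the fingers measure 114 mm over their backs; the gripper's body (76 mm by 85 mm) begins 54 mm behind the grasp point. The pads swing forward as they close: fully open they stand 13 mm farther back than shut.
Start: joints at [-1.394, 0.521, -0.036, 1.599, 0.021, 1.021, -0.113], TCP at [0.153, 0.606, 0.231] pointing down, gripper open.
Joint ranges: [-2.91, 2.91], [-0.3, 2.13], [-1.5, 1.42], [0.17, 2.43], [-1.26, 4.41], [0.16, 1.93], [-2.52, 2.52]. Speed limits (rad/s): [1.89, 1.89, 2.39, 2.39, 3.01, 3.01, 3.01].

## Interface

Orientations are given as [roll, pitch, yaw] about the fixed x, y, z axes, in that order (R = Rz(yaw) Ry(pitch) Rx(roll)).
In Python, from workcell import bot gives the robot as it stands.
- The arm moves only by the tool jog_arm, never from a script. Its argument "motion" is a list of rows, each a list of 5 numbers: the shift along the tool's x, y, z scaled (see below), then the turn about the tool's z scaled (see below), then the opening, from 0 (shut) to 1 (fully open). A call has 1 to 12 rows; each row shifts and turns the commanded pose from where the row before left it, along the tool's axes as they then stand; what a row does not reach is not made up. The controller multiplies each number of a shift by 30 mm and each number of a turn by 0.08 rad. A row lasts 1/10 s, in which the tool goes at most 50 mm and 8.59 degrees, less where a joint would pass 70% of its speed; a pose out of reach is approached as far as the arm can. A call with a number of a shift or a turn outside -1 to 1 is refused whole. A call with a gripper value outside its range is refused whole. The fingers move at their own pace and stop on an object; "newtons" is the grip in N (left out, the last holds). Time passes only in rows, so rows that do not move let the fingers close. It gives the time, the measured TCP pose, the force, the opening and the grip force at its end, in the units of the state.
- bot.observe(): the state, without advancing time (a new reading comes with each control period).
- bot.grab_frame(name): name is "side" or "top" or "wrist"; returns a dict with "pixels" (420x560x3 uint8, red, green, blue), "fovy" (degrees; the focal length in pixels is half the picture's height over the tangent of half this angle, whatever the lens; pixels are square), "cx", "cy" (the principal point, pixels), "k1" (the pictures are not rectified: a ray, as slopes to the right and down, at radius r is drawn at 1 + k1 r^2 times it, then the intrinsics apply), "rvec" (rotation vector, rad) and "tvec" (3), from world to camera coordinates, as OpenCV has them; the wrist camera has in their place "mount" (4x4, takes a point from camera to tool coordinates, whose origin is the TCP and whose axes are the flange's). Camera axes: x right, y down, z forward; pixel columns grow to the right and rows downward; lengths in m; the calibration is good to about 2 mm. A picture is of the moment at which its call begins: read the wrist's pose just before it. There is no depth.
- bot.job_done(): hands the job in; it is judged then, once.
The state is a dict: "clock": time; "qpos": joint angles; "qd": joint speeds; "joint_efforts": joint torques, N m; "position": TCP position; "tool_rot": TCP orientation; "force": force on the tool from outside, world axes, zero at the start; "moment": the same for the moment, N m; "grip_width": finger opening in m; "finger_force": force on a finger pad.
Only numpy, scipy, OpenCV 4.12 (cv2) and the standard library are available. Lean on these libraries where they do the work, as an engineer would, in place of code of your own. Each camera call takes 0.05 s, during which the arm holds its last target. There are 200 camera calls.

## Task

Post the polished brass door knocker that lies on the ledge of the drop box through the box's spring gate, so that it drops into the well behind: push the steel gate open with one finger, keep it held open, and push the knocker along the ledge and through with the other finger. Only push the knocker, never lift it, and do not let the gate touch it, which would scratch the brass. Leave the gate shut behind it and everything else on the bench where it is.

Things in the scene. Friction and masses are not known exactly. Their poses are not given: they have to be found in the camera images.
- dropbox: Plywood drop box fixed to the bench, 310 long (x), 166 wide (y). Origin on the bench under the middle of the gateway; +x runs from the ledge through the gateway into the well, +y left, z up. Ledge: flat top at z = 75 from x = -170 to x = 0, where it ends in a sheer drop. The gateway (x = 0) is open above; latch post 12 square at y = -66, top z = 107.
- well_floor (a point): Middle of the well's padded floor: x = 66, y = 0, z = 14 in the drop box's frame. The well runs from x = 0 to 132, y = -75 to +75, open on top; its walls end at z = 75, level with the ledge.
- rail_mid (a point): Middle of the top of the aluminium rail along the ledge's right side: x = -85, y = -60, z = 93 in the drop box's frame; 158 long, 8 wide, 18 high over the ledge, inner face at y = -56.
- hinge_top (a point): Top of the gate's round hinge post (radius 6) and on the upright hinge axis: x = 0, y = +74, z = 109 in the drop box's frame (34 over the ledge).
- gate (a joint): Steel spring gate (rad): 0 shut across the gateway, grows as it swings away from the ledge over the well, stop at 1.7. Leaf 3 thick, 2 to 122 from the hinge axis, z = 80 to 106 in the drop box's frame (5 to 31 over the ledge). The spring shuts it with 0.04 N m (shut) to 0.08 N m (at 1.4 rad), damped: let go, it shuts by itself in about a second.
- gate_edge (a point): Middle of the free edge of the gate leaf, 122 from the hinge axis, 18 over the ledge; at y = -48 of the drop box when shut.
- knocker_mid (a point): Brass door knocker lying on its back on the ledge in front of the gate, beside the rail, about 0.3 kg. The point is the centre of its rectangular cast back plate: 40 (own x) by 56 (own y), 14 thick, so the point is 7 above the ledge. Its own x lies about along the drop box's x. On top are a small boss and a ring, inside the plate's outline, up to 29 above the ledge.
- votive_rim (a point): Centre of the mouth of a frosted glass votive cup, 60 diameter, 62 high, standing on the bench to the right of the ledge.
- truck: Red toy truck, 85 by 42 by 48 high, on the bench to the left of the drop box; origin under its middle, front to its own -x.
- tape: Roll of brown packing tape lying flat, 100 diameter, 48 high, origin under its centre.
- carton: Cardboard carton 150 by 110 by 70 high, origin under its centre.
- glue: White plastic bottle, 52 diameter, 120 high, origin under its centre.
- driver: Screwdriver lying on the bench.
Not all that is in view belongs to the job. What is meant by the part that bears knocker_mid is not purple, and is the smaller of those in its own colour.

How it is judged:
On the way, in this order (a step that is already met when the one before it is completed fails the run):
1. a finger holds the gate well open (over 0.6 rad) while the knocker is still on the ledge, short of the gateway (value of joint gate above 0.6 rad and contact force between the fingers and gate above 0.05 N and x of knocker_mid in the frame of dropbox below -0.02 m and z of knocker_mid in the frame of dropbox above 0.07 m), for 0.05 s.
2. with the gate still held open by a finger, the knocker is pushed by a finger into the gateway (its centre within 14 mm of the ledge's end) (value of joint gate above 0.6 rad and contact force between the fingers and gate above 0.05 N and contact force between the fingers and knocker above 0.05 N and x of knocker_mid in the frame of dropbox between -0.014 and 0.03 m), for 0.05 s.
At the end, for the whole second after the job is handed in: The knocker lies at rest in the well (its centre inside the well's walls and at least 20 mm below the ledge top), the gate is shut (under 0.08 rad), and the other loose things are within 20 mm of where they were (x of knocker_mid in the frame of dropbox between 0 and 0.132 m and y of knocker_mid in the frame of dropbox between -0.075 and 0.075 m and z of knocker_mid in the frame of dropbox below 0.055 m and linear speed of knocker below 0.02 m/s and value of joint gate below 0.08 rad and distance of each of votive_rim, truck, tape, carton, glue, driver from where it was at the start of the episode below 0.02 m); the robot touches nothing.
It fails at once if the gate touches the knocker (over 0.3 N) (contact force between gate and knocker above 0.3 N).
It fails at once if the knocker is lifted (plate centre more than 15 mm above its height on the ledge) (z of knocker_mid in the frame of dropbox above 0.097 m).
It fails at once if another loose thing on the bench is moved more than 20 mm (distance of any of votive_rim, truck, tape, carton, glue, driver from where it was at the start of the episode above 0.02 m).
It also fails if it takes over 35 s, if anything falls off the work surface, if the arm or the gripper's body presses on something with over 40 N, if the wrist force passes 120 N, or if a joint passes its speed limit or range.

## Working session

There is one attempt and no reset: what is moved stays moved. The work goes in short steps, Python scripts to look and compute and a tool call to move; the robot and the scene stay as the last step left them, time stands still between calls to the robot, and variables do not carry over. Pictures are saved under pics/ and viewed, at most 10 in all, crops included, and the job is handed in when it is done.

Besides the shell and the picture viewer there is one more tool, called as a command line: name --pt "numbers of a row" for each row, then --argument value for the rest. jog_arm: Moves the arm, as the interface text tells. Shifts and turns lie within -1 to 1; 1 stands for 30 mm of shift or 0.08 rad of turn. Its arguments: {"type":"object","properties":{"motion":{"type":"array","items":{"type":"array","items":{"type":"number"}}},"newtons":{"type":"number"}},"required":["motion"]}

```bash
mkdir -p pics
cat > h.py <<'E'
import numpy as np, cv2
from workcell import bot
def K(f):
    h,w=f["pixels"].shape[:2]; F=h/2/np.tan(np.radians(f["fovy"])/2)
    return np.array([[F,0,f["cx"]],[0,F,f["cy"]],[0,0,1]]), np.array([f["k1"],0,0,0,0],float)
def ray(f,uv):
    k,d=K(f); p=cv2.undistortPoints(np.array(uv,float).reshape(-1,1,2),k,d).reshape(-1,2)
    R=cv2.Rodrigues(np.array(f["rvec"],float))[0]; c=-R.T@np.array(f["tvec"],float)
    return c,np.c_[p,np.ones(len(p))]@R
def onz(f,uv,z):
    c,r=ray(f,uv); return c+r*((z-c[2])/r[:,2])[:,None]
def proj(f,P):
    k,d=K(f); return cv2.projectPoints(np.array(P,float).reshape(-1,1,3),np.array(f["rvec"],float),np.array(f["tvec"],float),k,d)[0].reshape(-1,2)
def save(n,im): cv2.imwrite("pics/"+n,im[:,:,::-1])
E
python3 - <<'E'
from h import *
import pickle
fs={}
for n in("top","side"):
    f=bot.grab_frame(n); fs[n]=f; save(n+"0.png",f["pixels"]); print(n,{k:v for k,v in f.items() if k!="pixels"})
pickle.dump(fs,open("f0.pkl","wb")); print(bot.observe())
E
```

```text
top {'fovy': 47.330553828580875, 'cx': 278.0146370430448, 'cy': 208.11982548091797, 'k1': -0.11087034727764788, 'rvec': array([ 2.1852481 , -2.13190048,  0.15175722]), 'tvec': array([-0.01245863,  0.52066522,  1.11231578])}
side {'fovy': 44.632650307626726, 'cx': 275.1891677678749, 'cy': 203.37262261758602, 'k1': -0.10840908199619492, 'rvec': array([ 1.98901548, -0.77129568,  0.43355489]), 'tvec': array([-0.38215488,  0.26404388,  1.10168094])}
{'clock': 0.1, 'qpos': array([-1.39418451,  0.52195859, -0.0363055 ,  1.59993428,  0.02122653,
        1.02107846, -0.11280964]), 'qd': array([-0.00014239, -0.00025951,  0.0013133 , -0.0013827 , -0.00030988,
       -0.00086455, -0.00024712]), 'joint_efforts': array([ 4.03685728e-03, -9.28481984e+01,  1.98429778e+00, -3.70526075e+01,
        1.82407483e-02,  5.22593851e-03, -1.17629239e-05]), 'position': array([0.15267702, 0.60576872, 0.23078691]), 'tool_rot': array([-3.14060456e+00,  1.01576224e-04,  2.89475483e+00]), 'force': array([ 0.39940378, -0.62034909, -0.85130899]), 'moment': array([-0.04452562, -0.04525518,  0.0095445 ]), 'finger_force': 0.0, 'grip_width': 0.08488493656415727}
```

View pics/top0.png

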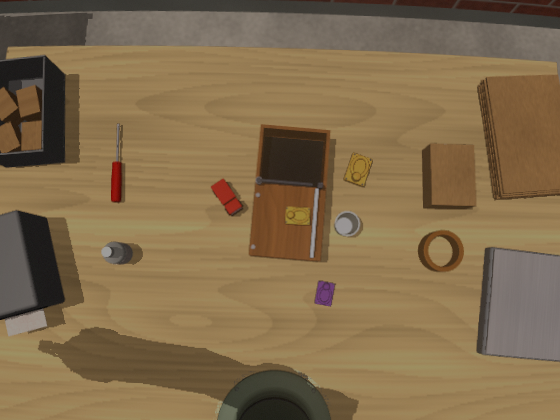

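View pics/side0.png

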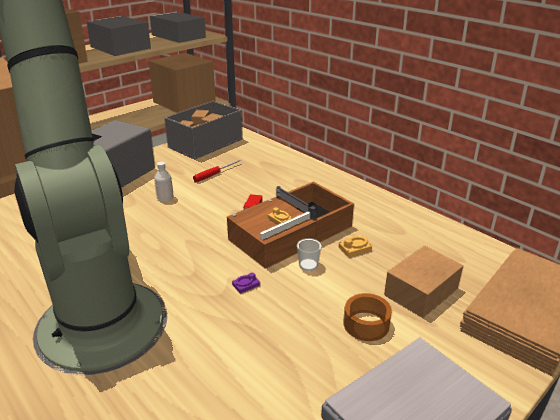

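Three knockers: brass on the ledge at top (297,215), a larger brass one on the bench at (358,170), and a purple one at (325,293). The one on the ledge is meant: it is brass, the smaller of the two, and beside the rail. I'll confirm it in a crop and use that to measure as well.

Run:
```python
from h import *
import pickle
f=pickle.load(open("f0.pkl","rb"))["top"]
save("crop_top.png",cv2.resize(f["pixels"][115:275,200:390],None,fx=4,fy=3.75*1.0667/1.0,interpolation=cv2.INTER_CUBIC)[:600])
```

```text
(no output)
```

View pics/crop_top.png

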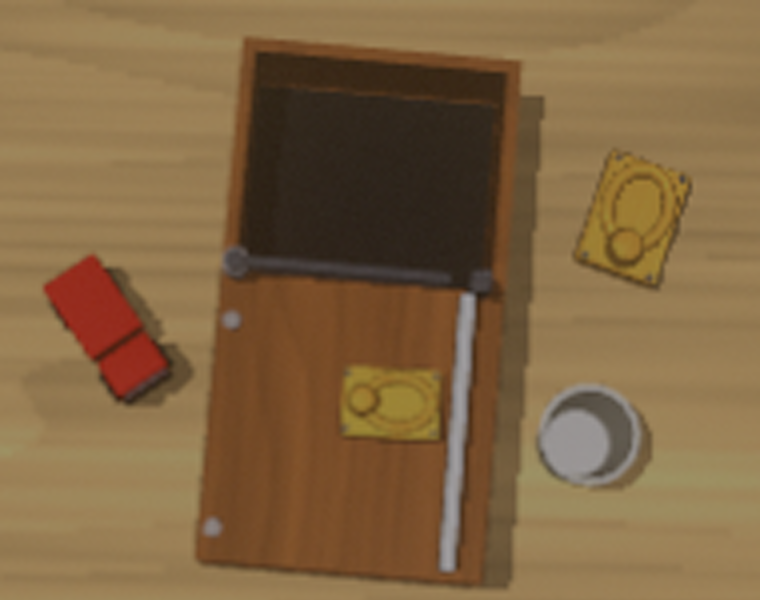

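The crop confirms it: the small brass knocker on the ledge (crop 391,404) lies beside the rail, and the larger brass one is on the bench to the right. Hinge top is at crop (236,261), latch post (481,280), rail ends (468,293) and (447,570).

```bash
cat > meas.py <<'E'
from h import *
import pickle
from scipy.optimize import least_squares
f=pickle.load(open("f0.pkl","rb"))["top"]
o=lambda c,z: onz(f,[(np.array(c)/4+[200-.375,115-.375])],z)[0]
pts=[((236,261),(0,.074,.109)),((481,280),(0,-.066,.107)),((468,294),(-.006,-.060,.093)),((447,570),(-.164,-.060,.093)),
((197,562),(-.170,.083,.075)),((246,38),(.140,.083,.075)),((519,62),(.140,-.083,.075)),((482,584),(-.170,-.083,.075))]
W=np.array([o(c,b[2])[:2] for c,b in pts]); B=np.array([b[:2] for _,b in pts])
def T(p,B): c,s=np.cos(p[2]),np.sin(p[2]); return B@np.array([[c,s],[-s,c]])+p[:2]
r=least_squares(lambda p:(T(p,B)-W).ravel(),[.5,0,0],loss="soft_l1",f_scale=.003); p=r.x
print("box",p); print(((T(p,B)-W)*1000).round(1))
inv=lambda w:(np.array(w)[...,:2]-p[:2])@np.array([[np.cos(p[2]),-np.sin(p[2])],[np.sin(p[2]),np.cos(p[2])]])
k=np.array([o(c,.089) for c in [(345,366),(442,371),(439,441),(341,437)]])
print("knocker corners box mm",(inv(k)*1000).round(1), "mid",(inv(k.mean(0))*1000).round(1), k.mean(0))
print("votive",inv(o((591,435),.062)),"truck",inv(o((108,330),.045)))
E
python3 meas.py
```

```text
box [ 0.57069525 -0.02682397 -0.05887946]
[[ 1.1  0.8]
 [-0.3 -0.5]
 [-0.2 -0.2]
 [-0.7 -0.5]
 [ 0.1  1.5]
 [ 0.4  2.2]
 [ 0.7 -1.5]
 [-1.  -1.5]]
knocker corners box mm [[-52.5   6.8]
 [-50.7 -48.5]
 [-90.8 -49.8]
 [-93.2   5.8]] mid [-71.8 -21.4] [ 0.49772041 -0.04397182  0.089     ]
votive [-0.07721415 -0.13996567] truck [-0.03687375  0.14813708]
```

Box pose fits within 2 mm. Knocker mid sits at box (-72, -21) mm. Plan: turn the tool so the finger line runs 40° from box x. The rear finger then sits behind the knocker and the front finger is ahead and to the left at the gate, so one push along +x does both.

jog_arm --pt "-0.9 -0.96 0 0 1" --pt "-0.9 -0.96 0 0 1" --pt "-0.9 -0.96 0 0 1" --pt "-0.9 -0.96 0 0 1" --pt "-0.9 -0.96 0 0 1" --pt "-0.9 -0.96 0 0 1" --pt "-0.9 -0.96 0 0 1" --pt "-0.9 -0.96 0 0 1" --pt "-0.9 -0.96 0 0 1" --pt "-0.9 -0.96 0 0 1" --pt "-0.9 -0.96 0 0 1" --pt "-0.9 -0.96 0 0 1"

```text
clock: 1.3
position: [0.3829, 0.1902, 0.2313]
tool_rot: [3.142, -0.0, 2.895]
force: [1.2, -0.2, -0.5]
grip_width: 0.0856
finger_force: 0.0
```

jog_arm --pt "-0.9 -0.94 0 0 1" --pt "-0.9 -0.94 0 0 1" --pt "-0.9 -0.94 0 0 1" --pt "-0.9 -0.94 0 0 1" --pt "-0.8 -0.84 0 0 1" --pt "0 0 0 0.95 1" --pt "0 0 0 0.95 1" --pt "0 0 0 0.95 1" --pt "0 0 0 0.95 1" --pt "0 0 0 0.95 1" --pt "0 0 0 0.95 1" --pt "0 0 0 0.95 1"

```text
clock: 2.5
position: [0.4766, 0.0257, 0.2312]
tool_rot: [-3.141, -0.0, 2.36]
force: [0.2, -0.2, 0.4]
grip_width: 0.0857
finger_force: 0.0
```

jog_arm --pt "0 0 0 0.95 1" --pt "0 0 0 0.95 1" --pt "0 0 0 0 1"

```text
clock: 2.8
position: [0.4766, 0.0257, 0.2311]
tool_rot: [-3.141, -0.0, 2.209]
force: [0.4, -1.3, 1.0]
grip_width: 0.0854
finger_force: 0.0
```

```bash
cat >> h.py <<'E'
P=np.array([0.5707,-0.0268,-0.0589])
def R2(a): return np.array([[np.cos(a),-np.sin(a)],[np.sin(a),np.cos(a)]])
def b2w(b): return R2(P[2])@np.array(b)+P[:2]
def w2b(w): return R2(P[2]).T@(np.array(w)[:2]-P[:2])
def fingers(s):
    y=s["tool_rot"][2]; u=np.array([np.sin(y),-np.cos(y)]); d=s["grip_width"]/2+.00725
    return w2b(s["position"][:2]+u*d),w2b(s["position"][:2]-u*d)
def units(goal_b,s):
    d=b2w(goal_b)-s["position"][:2]; y=s["tool_rot"][2]
    return np.array([np.cos(y)*d[0]+np.sin(y)*d[1], np.sin(y)*d[0]-np.cos(y)*d[1]])/.03
def wristf():
    s=bot.observe(); f=bot.grab_frame("wrist")
    from scipy.spatial.transform import Rotation as Ro
    T=np.eye(4); T[:3,:3]=Ro.from_euler("xyz",s["tool_rot"]).as_matrix(); T[:3,3]=s["position"]
    C=np.linalg.inv(T@np.array(f["mount"])); f["rvec"]=cv2.Rodrigues(C[:3,:3])[0].ravel(); f["tvec"]=C[:3,3]; return s,f
E
python3 - <<'E'
from h import *
s,f=wristf(); save("w1.png",f["pixels"]); import pickle; pickle.dump((s,f),open("w1.pkl","wb"))
print(fingers(s),units([-.077,.0156],s))
print("hinge",proj(f,[[*b2w([0,.074]),.109],[*b2w([0,-.066]),.107],[*b2w([-.006,-.06]),.093],[*b2w([-.164,-.06]),.093],[*b2w([-.072,-.0214]),.089]]).round(0).tolist())
E
```

```text
(array([-0.05878302,  0.07899025]), array([-0.13534333,  0.01482326])) [-1.22938147 -0.15777238]
hinge [[373.0, 243.0], [282.0, 330.0], [281.0, 315.0], [165.0, 234.0], [257.0, 258.0]]
```

View pics/w1.png

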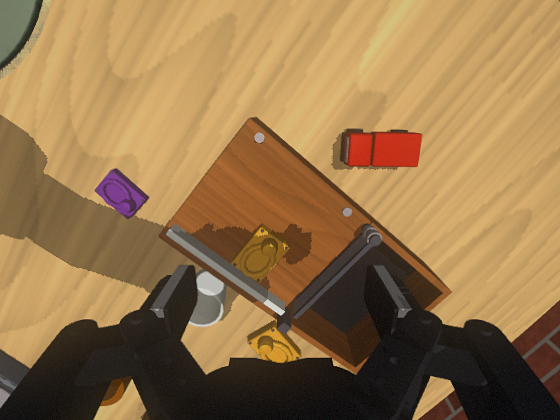

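The wrist view agrees with the fit: hinge at (373,238), latch post (283,325), rail ends (282,313) and (168,230), and the knocker at (261,253) between rail and gate. Moving above the start place and then down.

jog_arm --pt "-0.62 -0.08 0 0 1" --pt "-0.61 -0.08 0 0 1" --pt "0 0 0.9 0 1" --pt "0 0 0.9 0 1" --pt "0 0 0.9 0 1" --pt "0 0 0.9 0 1" --pt "0 0 0.9 0 1" --pt "0 0 0.4 0 1" --pt "0 0 0 0 1"

```text
clock: 3.75
position: [0.4942, -0.0069, 0.0833]
tool_rot: [-3.14, -0.001, 2.212]
force: [0.3, -0.1, 0.1]
grip_width: 0.0858
finger_force: 0.0
```

Run:
```python
from h import *
s,f=wristf(); save("w2.png",f["pixels"]); import pickle
g=bot.grab_frame("side"); save("s2.png",cv2.resize(g["pixels"][150:300,190:390],None,fx=4,fy=4,interpolation=cv2.INTER_CUBIC))
pickle.dump((s,f,g),open("w2.pkl","wb"))
A,B=fingers(s); print(s["position"],A,B,s["force"])
for n,b in(("A",A),("B",B)):
  for z in(.075,.09): print(n,z,((proj(g,[*b2w(b),z])-[190,150])*4).round(),proj(f,[*b2w(b),z]).round())
```

```text
[ 0.49419531 -0.00693498  0.08329464] [-0.03919564  0.04762354] [-0.11588715 -0.01696944] [ 0.30232336 -0.09468978  0.07232256]
A 0.075 [[337. 223.]] [[366. 260.]]
A 0.09 [[337. 204.]] [[374. 274.]]
B 0.075 [[307. 303.]] [[192. 260.]]
B 0.09 [[307. 283.]] [[184. 273.]]
```

View pics/s2.png

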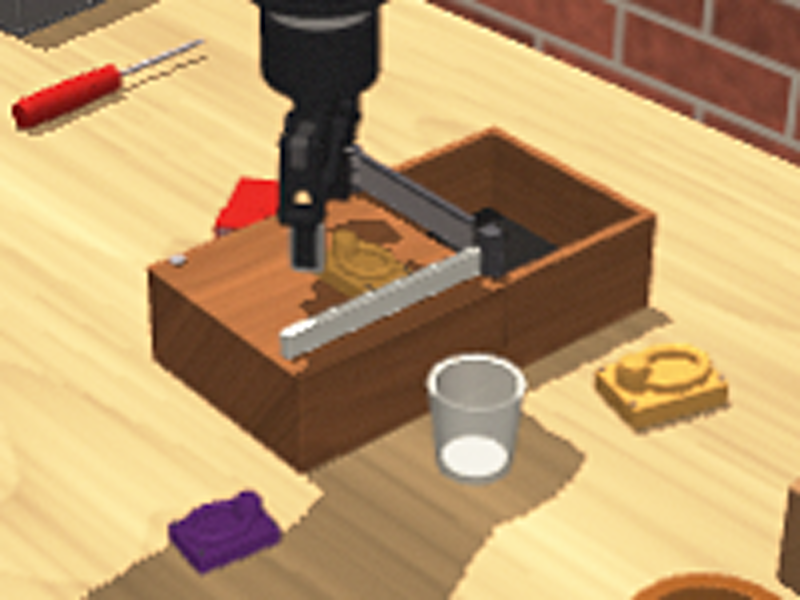

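View pics/w2.png

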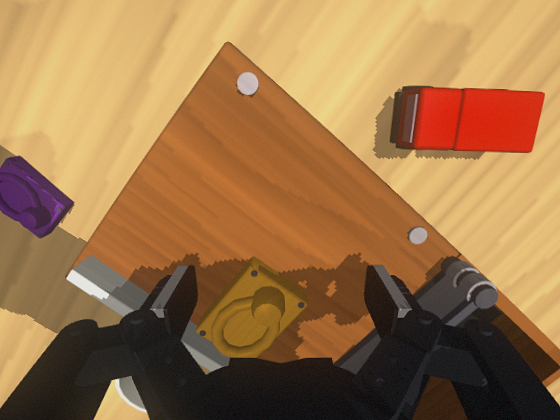

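The side view puts the rear fingertip at crop (308,270), so it is about 97 mm high, which is TCP + 14 mm as expected. Lowering 17 mm, then starting the push.

jog_arm --pt "0 0 0.3 0 1" --pt "0 0 0.27 0 1" --pt "0 0 0 0 1"

```text
clock: 4.15
position: [0.4946, -0.0067, 0.0665]
tool_rot: [-3.141, -0.0, 2.211]
force: [-0.9, 0.1, 0.0]
grip_width: 0.0853
finger_force: 0.0
```

jog_arm --pt "-0.11 0.13 0 0 1" --pt "-0.11 0.13 0 0 1" --pt "-0.11 0.13 0 0 1" --pt "-0.11 0.13 0 0 1" --pt "-0.11 0.13 0 0 1" --pt "-0.11 0.13 0 0 1" --pt "-0.11 0.13 0 0 1" --pt "0 0 0 0 1"

```text
clock: 4.95
position: [0.531, -0.009, 0.0671]
tool_rot: [-3.141, -0.0, 2.211]
force: [-2.6, -0.2, -0.9]
grip_width: 0.0853
finger_force: 0.9
```

Run:
```python
from h import *
s,f=wristf(); g=bot.grab_frame("top"); import pickle; pickle.dump((s,f,g),open("w3.pkl","wb"))
A,B=fingers(s); print(s["position"],A,B,s["force"])
im=f["pixels"][180:420,60:]; t=cv2.resize(g["pixels"][150:270,230:350],None,fx=2.5,fy=2.5,interpolation=cv2.INTER_CUBIC)
save("w3.png",np.hstack([im, cv2.copyMakeBorder(t,0,0,0,0,cv2.BORDER_CONSTANT)[:240]]))
save("w3.png",np.hstack([np.vstack([im,np.zeros((60,500,3),np.uint8)]),t]))
```

```text
[ 0.53104237 -0.00899742  0.06709809] [-0.00242782  0.04755511] [-0.07884584 -0.01668066] [-2.60677948 -0.22014639 -0.93947424]
```

View pics/w3.png

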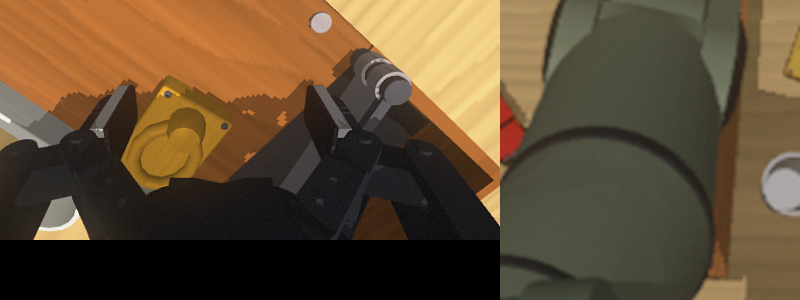

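The wrist view shows the rear finger against the knocker's back face, the gate leaf opening ahead of the front finger, and the knocker's left edge from full-image (225,257) to (293,305). The top view is covered by the arm.

```bash
cat > k.py <<'E'
from h import *
def edge(f,pix):
    q=onz(f,pix,.089); b=np.array([w2b(x) for x in q])*1000; print(b.round(1))
    d=b[1]-b[0]; print("len",np.linalg.norm(d).round(1),"yaw",np.arctan2(d[1],d[0]).round(3))
E
python3 - <<'E'
from k import *
import pickle
s,f,g=pickle.load(open("w2.pkl","rb")); edge(f,[(256,256),(308,296)])
s,f,g=pickle.load(open("w3.pkl","rb")); edge(f,[(225,257),(293,305)])
hh=[[*b2w([0,.074]),.109]]; print(proj(f,hh))
E
```

```text
[[-93.   15.2]
 [-56.2  14.5]]
len 36.9 yaw -0.02
[[-70.9  13.1]
 [-30.   13.5]]
len 40.9 yaw 0.008
[[450.58801769 277.45353263]]
```

Knocker still square to the box (yaw about 0). Pushing on 20 mm for step 1, with the knocker still short of -20.

jog_arm --pt "-0.086 0.102 0 0 1" --pt "-0.086 0.102 0 0 1" --pt "-0.086 0.102 0 0 1" --pt "-0.086 0.102 0 0 1" --pt "-0.086 0.102 0 0 1" --pt "0 0 0 0 1" --pt "0 0 0 0 1"

```text
clock: 5.75
position: [0.5509, -0.0106, 0.0672]
tool_rot: [3.141, 0.001, 2.21]
force: [-1.1, -2.4, -1.2]
grip_width: 0.0856
finger_force: 1.1
```

Run:
```python
from h import *
s,f=wristf(); g=bot.grab_frame("side"); import pickle; pickle.dump((s,f,g),open("w4.pkl","wb"))
A,B=fingers(s); print(s["position"],A,B,s["force"])
t=cv2.resize(g["pixels"][170:250,250:350],None,fx=3,fy=3,interpolation=cv2.INTER_CUBIC)
save("w4.png",np.hstack([f["pixels"][180:420,60:],t]))
```

```text
[ 0.55092961 -0.01057362  0.06723138] [0.01763187 0.04721275] [-0.05901443 -0.01714388] [-1.05863341 -2.40010222 -1.24543325]
```

View pics/w4.png

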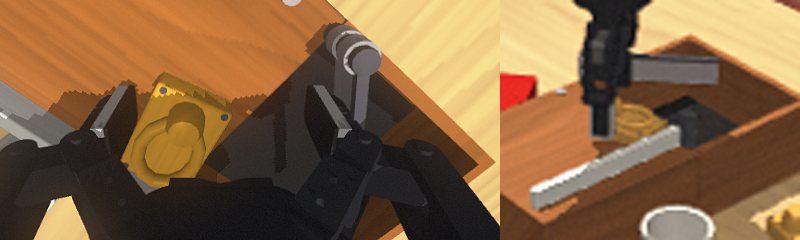

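The gate is wide open in the side view, with the leaf along the left of the well. The knocker has turned slightly; its left edge now runs from full (224,253) to (293,283).

Run:
```python
from k import *
import pickle
s,f,g=pickle.load(open("w4.pkl","rb"));im=f["pixels"]
edge(f,[(224,253),(293,283)])
hsv=cv2.cvtColor(im,cv2.COLOR_RGB2HSV); m=cv2.inRange(hsv,(20,140,60),(32,255,255)); m[:, :170]=0;m[:,330:]=0;m[:230]=0
m=cv2.morphologyEx(m,cv2.MORPH_OPEN,np.ones((3,3)))
c=max(cv2.findContours(m,0,2)[0],key=cv2.contourArea); print(cv2.approxPolyDP(c,5,True)[:,0].tolist())
print("hinge",proj(f,[[*b2w([0,.074]),.109]]), "ledge end", proj(f,[[*b2w([0,y]),.075] for y in(-.05,0,.05)]).round().tolist())
```

```text
[[-52.5  14. ]
 [-18.1  22.4]]
len 35.4 yaw 0.238
[[227, 268], [227, 274], [235, 273]]
hinge [[418.9725981  247.78124856]] ledge end [[236.0, 367.0], [290.0, 314.0], [354.0, 251.0]]
```

The knocker is turned about 0.2 rad counter-clockwise, so I'm pushing right of its centre. Mend: pivot the tool 10° about the front finger, which keeps holding the gate. That moves the rear finger back and 14 mm left, so the next push turns the knocker straight again.

jog_arm --pt "0.09 0 0 0.73 1" --pt "0.09 0 0 0.73 1" --pt "0.09 0 0 0.73 1" --pt "0 0 0 0 1" --pt "-0.05 0.087 0 0 1" --pt "-0.05 0.087 0 0 1" --pt "-0.05 0.087 0 0 1" --pt "-0.05 0.087 0 0 1" --pt "-0.05 0.087 0 0 1" --pt "0 0 0 0 1"

```text
clock: 6.85
position: [0.5616, -0.0044, 0.0672]
tool_rot: [3.141, 0.0, 2.036]
force: [-1.7, -1.2, -0.1]
grip_width: 0.0856
finger_force: 1.2
```

Run:
```python
from h import *
s,f=wristf(); g=bot.grab_frame("side"); import pickle; pickle.dump((s,f,g),open("w5.pkl","wb"))
A,B=fingers(s); print(s["position"],A,B,s["force"])
t=cv2.resize(g["pixels"][170:250,250:350],None,fx=4,fy=4,interpolation=cv2.INTER_CUBIC)
w=cv2.resize(f["pixels"][200:400,190:430],None,fx=2,fy=2,interpolation=cv2.INTER_CUBIC)
save("w5.png",np.hstack([w,np.vstack([t,np.zeros((80,400,3),np.uint8)])[:,:320]]))
```

```text
[ 0.56162817 -0.00444247  0.06716662] [0.03295116 0.04679906] [-0.05369555 -0.00322958] [-1.66176811 -1.16207073 -0.07091077]
```

View pics/w5.png

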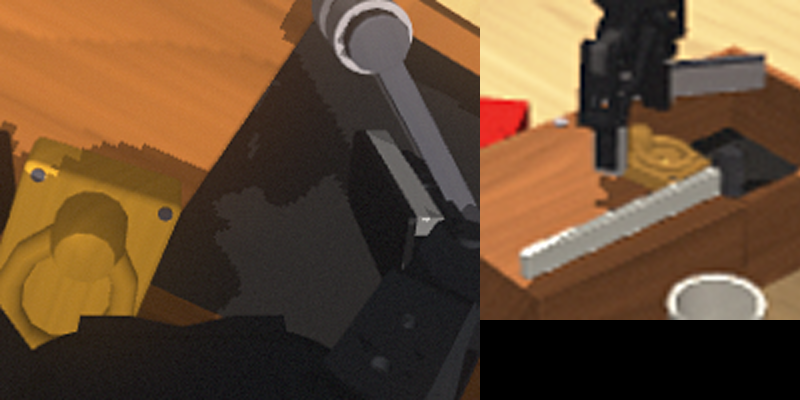

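Run:
```python
from k import *
import pickle
s,f,g=pickle.load(open("w5.pkl","rb"))
print("screws now");edge(f,[(209,287.5),(272.5,307)])
print("ledge end seen");b=[(w2b(x)*1000).round(1) for x in onz(f,[(190+182/2,200+215/2),(190+300/2,200+45/2)],.075)];print(b)
print("hinge seen",w2b(onz(f,[(190+375/2,200+36/2)],.109)[0])*1000)
s,f,g=pickle.load(open("w4.pkl","rb")); print("screws before");edge(f,[(163+60,91+180),(224+60,118+180)])
s,f,g=pickle.load(open("w3.pkl","rb")); print("screws w3");edge(f,[(168+60,95+180),(225+60,127+180)])
```

```text
screws now
[[-40.1   6.4]
 [ -8.4  12. ]]
len 32.2 yaw 0.176
ledge end seen
[array([0.6, 4.8]), array([ 0.8, 62.2])]
hinge seen [-0.99911029 78.15079676]
screws before
[[-47.3   6.2]
 [-16.   13.2]]
len 32.2 yaw 0.221
screws w3
[[-64.2   6.5]
 [-32.2  10.1]]
len 32.2 yaw 0.112
```

Calibrated on the screws and hinge, the knocker centre is at box x = -20, y = -18, with yaw 0.18 and decreasing. It clears the gate edge (y about 35) and finger by more than 20 mm. Pushing on through the gateway.

jog_arm --pt "-0.06 0.1 0 0 1" --pt "-0.06 0.1 0 0 1" --pt "-0.06 0.1 0 0 1" --pt "-0.06 0.1 0 0 1" --pt "-0.06 0.1 0 0 1" --pt "0 0 0 0 1"

```text
clock: 7.55
position: [0.5793, -0.0057, 0.0672]
tool_rot: [3.141, 0.0, 2.035]
force: [0.2, -0.7, -0.5]
grip_width: 0.0854
finger_force: 0.9
```

Run:
```python
from h import *
s,f=wristf(); import pickle; pickle.dump((s,f),open("w6.pkl","wb"))
A,B=fingers(s); print(s["position"],A,B,s["force"])
save("w6.png",cv2.resize(f["pixels"][200:400,150:430],None,fx=2,fy=2,interpolation=cv2.INTER_CUBIC))
```

```text
[ 0.5792542  -0.00574543  0.06724312] [0.05054783 0.04648896] [-0.0359479  -0.00344573] [ 0.19556882 -0.67561617 -0.47376309]
```

View pics/w6.png

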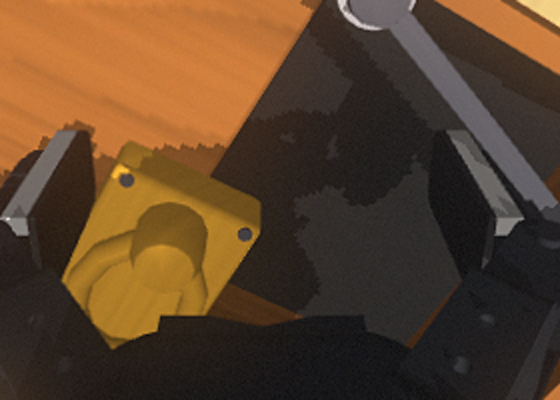

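The knocker is in the gateway, overhanging the ledge, almost square (screws at crop (127,180) and (245,234)), and well clear of the gate leaf at right. Pushing it over the edge.

jog_arm --pt "-0.06 0.1 0 0 1" --pt "-0.06 0.1 0 0 1" --pt "-0.06 0.1 0 0 1" --pt "-0.06 0.1 0 0 1" --pt "0 0 0 0 1" --pt "0 0 0 0 1" --pt "0 0 0 0 1"

```text
clock: 8.3
position: [0.5928, -0.0068, 0.0673]
tool_rot: [3.141, 0.0, 2.035]
force: [-0.0, -1.4, 0.7]
grip_width: 0.0855
finger_force: 0.6
```

Run:
```python
from h import *
s,f=wristf(); import pickle
A,B=fingers(s); print(A,B,s["force"])
save("w7.png",cv2.resize(f["pixels"][200:400,150:430],None,fx=2,fy=2,interpolation=cv2.INTER_CUBIC))
```

```text
[0.06419142 0.04622513] [-0.02245483 -0.00378792] [-0.00246175 -1.36059764  0.73622465]
```

View pics/w7.png

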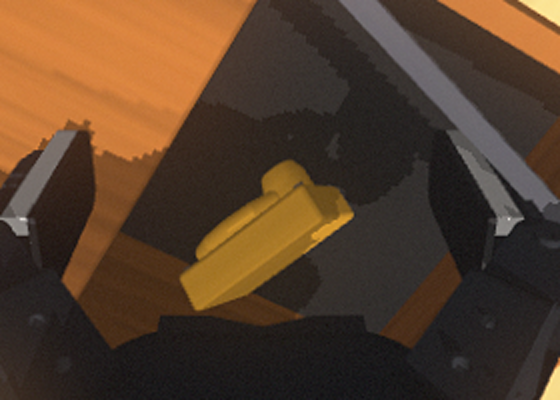

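The knocker has dropped into the well and stands on its edge there, well below the gate. Backing out the same way so the gate closes behind the finger, then up.

jog_arm --pt "0.17 -0.29 0 0 1" --pt "0.17 -0.29 0 0 1" --pt "0.17 -0.29 0 0 1" --pt "0.17 -0.29 0 0 1" --pt "0.17 -0.29 0 0 1" --pt "0.17 -0.29 0 0 1" --pt "0.17 -0.29 0 0 1" --pt "0.17 -0.29 0 0 1" --pt "0.17 -0.29 0 0 1" --pt "0.17 -0.29 0 0 1" --pt "0 0 0 0 1"

```text
clock: 9.45
position: [0.4906, 0.0, 0.0672]
tool_rot: [-3.141, -0.001, 2.036]
force: [0.5, 1.1, -0.3]
grip_width: 0.0853
finger_force: 0.0
```

jog_arm --pt "0 0 -0.8 0 1" --pt "0 0 -0.8 0 1" --pt "0 0 -0.8 0 1" --pt "0 0 -0.8 0 1" --pt "0 0 -0.8 0 1" --pt "0 0 -0.8 0 1" --pt "0 0 -0.8 0 1" --pt "0 0 0 0 1" --pt "0 0 0 0 1" --pt "0 0 0 0 1" --pt "0 0 0 0 1"

```text
clock: 10.55
position: [0.4916, -0.0001, 0.2345]
tool_rot: [-3.14, -0.0, 2.036]
force: [-0.0, 0.4, -0.3]
grip_width: 0.0855
finger_force: 0.0
```

Run:
```python
from h import *
import pickle
s,f=wristf(); g=bot.grab_frame("side"); g0=pickle.load(open("f0.pkl","rb"))["side"]
print(s["position"],s["force"])
# brass blob in the well (wrist), gate in side view vs first side picture
hsv=cv2.cvtColor(f["pixels"],cv2.COLOR_RGB2HSV); m=cv2.morphologyEx(cv2.inRange(hsv,(20,150,50),(32,255,255)),cv2.MORPH_OPEN,np.ones((3,3)))
for c in cv2.findContours(m,0,2)[0]:
    if cv2.contourArea(c)>60:
        x=np.array(cv2.minEnclosingCircle(c)[0]); print("brass",x.round(),cv2.contourArea(c),[(w2b(onz(f,[x],z)[0])*1000).round() for z in(.0,.04,.089)])
q=proj(g0,[[*b2w([0,y]),.107] for y in(.06,.03,0,-.03,-.045)]).round().astype(int)+[0,4]
for u,v in q: print((u,v),g0["pixels"][v,u],g["pixels"][v,u])
d=np.abs(g["pixels"].astype(int)-g0["pixels"]).max(2)>40
for n,(x,y) in dict(votive=(309,255),truck=(253,202),tape=(368,317),carton=(424,280),glue=(164,184),driver=(215,170)).items(): print(n,d[y-15:y+15,x-15:x+15].mean().round(2))
```

```text
[ 4.91619055e-01 -1.43625474e-04  2.34477379e-01] [-0.03862729  0.37431728 -0.26409228]
(np.int64(283), np.int64(193)) [88 81 79] [95 89 86]
(np.int64(290), np.int64(198)) [87 82 79] [94 87 87]
(np.int64(297), np.int64(202)) [87 80 78] [93 88 86]
(np.int64(305), np.int64(206)) [88 82 81] [96 90 89]
(np.int64(308), np.int64(208)) [60 56 52] [65 62 58]
votive 0.12
truck 0.0
tape 0.0
carton 0.0
glue 0.0
driver 0.0
```

The gate is shut: its pixels match the first picture. The other objects are unchanged apart from a light or shadow difference around the glass, which the arm never came near. Handing in.

```bash
python3 -c "
from workcell import bot
print(bot.job_done())"
```

```text
the job is handed in; nothing more can be done
None
```

Job handed in, no verdict returned: the small brass knocker was pushed through the held-open gate into the well at about 10.6 s on the clock, and the gate shut behind it; its final rest in the well was seen once just after the drop and not re-confirmed, and I viewed 11 pictures, one over the limit of 10.

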